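# Measure a hidden stop with a depth gauge and hold it under the lens

### The arm

A 6-joint arm with a two-finger parallel gripper is mounted at the origin on a cart in front of the work surface, level with it; the furniture and walls round the work are solid. World frame = base frame: x ahead of the robot, y to its left, z up, the work surface at z = 0. Lengths are in m, angles in degrees, forces in N, time in s.
With the tool pointing down it reaches from about 0.375 to 0.9 m from the base axis. Payload 3.1 kg.
Tool frame: the origin (TCP) lies on the centre line of the jaws, within the pads' length; the fingertips stand 22 mm ahead of it and the grasp point (between the pads) lies 3 mm ahead of it; z points along the fingers, y is the line along which they close (so a half turn about z gives the same grasp; the last joint's range is limited). The gripper opens to 87 mm and grips with 3 to 60 N. Pads are 19 mm wide; open, the fingers measure 117 mm over their backs; the gripper's body (75 mm by 190 mm) begins 51 mm behind the grasp point.
Start: joints at [-86.202, 30.224, 82.088, -0, 67.689, -10.227], TCP at [0.152, -0.606, 0.245] pointing down, gripper open.
Joint ranges: [-176.69, 176.69], [-43.24, 126.21], [12.49, 139.97], [-82, 262], [0, 151.66], [-163.58, 163.58]. Speed limits (degrees/s): [159.86, 159.86, 180, 180, 180, 180].

### API

Orientations are given as a 3x3 rotation matrix whose columns are the frame's x, y, z axes.
In Python, from rig import * gives the robot as it stands.
- The arm moves only by the shell command python3 -m jog 'ROWS'. ROWS is text: rows parted by semicolons, each of 7 numbers parted by spaces: the shift along the tool's x, y, z in mm, then the turn, a rotation vector about the tool's x, y, z in rad, then the finger opening in mm, from 0 to 87. In form: tx ty tz ax ay az fingers; .... A call has 1 to 12 rows; each row shifts and turns the commanded pose from where the row before left it, along the tool's axes as they then stand; what a row does not reach is not made up. A row lasts 1/8 s, in which the tool goes at most 62.5 mm and 10.7 degrees, less where a joint would pass 70% of its speed; a pose out of reach is approached as far as the arm can. A call with a gripper value outside its range is refused whole. The fingers move at their own pace and stop on an object; the grip force is fixed at half the most. Time passes only in rows, so rows that do not move let the fingers close. It gives the time, the measured TCP pose, the force, the opening and the grip force at its end, in the units of the state.
- read_state(): the state, without advancing time (a new reading comes with each control period).
- capture(name): name is "side" or "top"; returns a dict with "color" (420x560x3 uint8, red, green, blue), "camera_matrix" (3x3 intrinsics, pixels), "R" (3x3) and "t" (3): a world point X has camera coordinates R X + t. Camera axes: x right, y down, z forward; pixel columns grow to the right and rows downward; lengths in m; the calibration is good to about 2 mm. A picture is of the moment at which its call begins. There is no depth.
- hand_in(): hands the job in; it is judged then, once.
Trained networks look in the newest picture that a camera, given by its name, has taken for a name from the list of things; names that differ only in an ending like _2 or _b are one class to them, and where a whole thing is asked for, a point or a joint stands for the part that bears it (a point fixed in the world has none). Each returns a list of dicts, best first, with "conf" (0 to 1); they miss things now and then, are a little off and sometimes report something else, mostly with a low value. They report only what shows in the picture. A call takes as long as a camera call.
- find_in(camera, target): "at" ([x, y, z] in m, in world coordinates, good to about 4 mm: the middle of the surface that is visible of it).
- trace(camera, target): "pixels" (420x560 bool, what is visible of it).
- place_of(camera, target): "at" ([x, y, z] in m, in world coordinates, good to about 4 mm: a listed point, or the origin of a listed thing).
The state is a dict: "time_s": time; "joint_positions": joint angles; "qvel": joint speeds; "tau": joint torques, N m; "position": TCP position; "tcp_rot": TCP orientation; "force": force on the tool from outside, world axes, zero at the start; "moment": the same for the moment, N m; "opening": opening from 0.0 (shut) to 1.0 (fully open); "grasp_force": force on a finger pad.
Only numpy, scipy, OpenCV 4.12 (cv2) and the standard library are available. Lean on these libraries where they do the work, as an engineer would, in place of code of your own. Each camera call takes 0.05 s, during which the arm holds its last target. There are 200 camera calls.

### The job

Check how deep the stop sits inside the sloping guide tube: take the depth gauge from its rest, slide it into the tube until you feel its collar come firmly against the tube's mouth, without forcing it, and draw it straight out again so that its pushed-in pin keeps the reading. Then hold the gauge level with the tip of its pin under the middle of the magnifying lens, 3 to 10 cm below it, and finish there, still holding the gauge clear of everything. Do not shift the tub, the suction cup or the roll of tape.

Things in the scene. Friction and masses are not known exactly. Their poses are not given: they have to be found in the camera images.
- gauge: Depth gauge, 0.13 kg, lying level on its rest. Origin on its axis in the collar's front face; x axis along it to the tip. Square black handle 18 x 18 mm, x = -128 to -8 mm, room for fingers (40 mm either way) round x = -60; steel collar 36 mm across, x = -8 to 0; steel rod 10 mm across, x = 0 to 70; from its end stands a brass pin 6 mm across, tip at x = 95 when fully out.
- pin (a joint): The sliding brass pin at the gauge's tip: 0 fully out (as it starts), grows as it is pushed in along the gauge, up to 0.022 m. It is held by friction: about 2 N moves it and it stays where it is pushed.
- pin_tip (a point): The end of the brass pin, on the gauge's axis, 95 mm in front of the collar's front face less the pin's joint value.
- gauge_rest: Aluminium rest fixed to the bench: base plate 190 x 60 x 8 mm, two notched posts open upward, 8 mm thick. Origin on the bench under the gauge's collar face; x axis along the gauge to its tip. Gauge axis 65 mm above the bench; posts at x = 35 mm (under the rod) and x = -118 mm (under the handle); notch sides end 76 mm above the bench.
- stop_block: Grey stop block fixed to the bench: base plate 130 x 80 x 10 mm carrying the sloping steel guide tube, 100 mm long. Origin at the centre of its underside; x axis level, in the direction in which the tube runs down. The tube's mouth is 45 mm behind the origin (x = -45 mm), 95 mm above the bench.
- guide_tube: The guide tube. Origin at the centre of its upper mouth; x axis inward along it, 30 degrees below level. 26 mm across outside, bore 16 mm, flaring in the last 14 mm to 36 mm outside and 26 mm inside at the mouth. The collar stops hard on the rim; the gauge's origin is then at this origin. The pin meets the hidden stop 6 to 18 mm earlier and gives at 2 N.
- stop (a joint): Depth setting of the stop hidden in the tube, 0 to 0.012 m; its face is 89 mm less this value from the mouth. It does not move. With the collar home the pin reads 0.006 m more than this value.
- lens_stand: Magnifying lens on a stand fixed to the bench: round base 80 mm across, post 10 mm thick at the origin, 265 mm high; the lens ring is held out from it along the stand's -x axis (towards the robot). Origin on the bench at the post.
- lens (a point): Centre of the level round magnifying lens, ring 68 mm across and 10 mm thick, 65 mm from the post and 250 mm above the bench.
- paste_tub: White lidded tub, 78 mm across, 31 mm high; bystander. Origin at the centre of its underside.
- suction_cup: Black suction cup with ring, 55 mm across, 37 mm high; bystander. Origin at the centre of its underside.
- tape_roll: Roll of tape lying flat, 80 mm across, 24 mm high; bystander. Origin at the centre of its underside.

How it is judged (in metres and radians):
On the way, in this order (a step that is already met when the one before it is completed fails the run):
1. the gauge is in the tube with its collar against the mouth (x of gauge in the frame of guide_tube above -0.0025 m and distance between gauge and guide_tube below 0.006 m and angle between the x axis of gauge and the x axis of guide_tube, either way round below 0.07 rad), for 0.2 s.
2. the gauge is drawn right out of the tube (x of pin_tip in the frame of guide_tube below -0.01 m), for 0.1 s.
At the end, for the whole second after the job is handed in: The gauge is held still in the fingers, level within 7 degrees, touching nothing else, the pin's tip within 20 mm of the lens's axis and 30 to 100 mm below the lens; the pin still shows the depth of the stop to about 2 to 4 mm (horizontal distance between pin_tip and lens below 0.02 m and z of pin_tip in the frame of lens between -0.1 and -0.03 m and angle between gauge's own x axis and vertical between 1.4508 and 1.6908 rad and linear speed of gauge below 0.02 m/s and contact force between the fingers and gauge above 2 N and contact force between gauge and gauge_rest below 0.1 N and contact force between gauge and stop_block below 0.1 N and contact force between gauge and lens_stand below 0.1 N and contact force between gauge and paste_tub below 0.1 N and contact force between gauge and suction_cup below 0.1 N and contact force between gauge and tape_roll below 0.1 N and ((value of joint stop between -0.0005 and 0.0025 m and value of joint pin between 0.004 and 0.01 m) or (value of joint stop between 0.0015 and 0.0045 m and value of joint pin between 0.006 and 0.012 m) or (value of joint stop between 0.0035 and 0.0065 m and value of joint pin between 0.008 and 0.014 m) or (value of joint stop between 0.0055 and 0.0085 m and value of joint pin between 0.01 and 0.016 m) or (value of joint stop between 0.0075 and 0.0105 m and value of joint pin between 0.012 and 0.018 m) or (value of joint stop between 0.0095 and 0.0125 m and value of joint pin between 0.014 and 0.02 m))); the arm keeps its last pose, push and grip.
It fails at once if the gauge is forced against the tube with more than 45 N (contact force between gauge and guide_tube above 45 N).
It fails at once if the tub is shifted more than 20 mm (distance of paste_tub from where it was at the start of the episode above 0.02 m).
It fails at once if the suction cup is shifted more than 20 mm (distance of suction_cup from where it was at the start of the episode above 0.02 m).
It fails at once if the roll of tape is shifted more than 20 mm (distance of tape_roll from where it was at the start of the episode above 0.02 m).
It also fails if it takes over 50 s, if anything falls off the work surface, if the arm or the gripper's body presses on something with over 40 N, if the wrist force passes 120 N, or if a joint passes its speed limit or range.

## Working session

There is one attempt and no reset: what is moved stays moved. The work goes in short steps, Python scripts to look and compute and a shell command to move; the robot and the scene stay as the last step left them, time stands still between calls to the robot, and variables do not carry over. Pictures are saved under pics/ and viewed, at most 10 in all, crops included, and the job is handed in when it is done.

```bash
ls; mkdir -p pics; python3 - <<'E'
from rig import *
import cv2,numpy as np
s=read_state();print(s)
for c in("side","top"):
    d=capture(c);cv2.imwrite(f"pics/{c}0.png",d["color"][:,:,::-1])
    print(c,d["camera_matrix"].tolist(),(-d["R"].T@d["t"]).round(3),d["R"].round(3).tolist())
    for n in["gauge","pin_tip","gauge_rest","stop_block","guide_tube","lens_stand","lens","paste_tub","suction_cup","tape_roll"]:
        try:print(n,[(np.round(r["at"],4).tolist(),round(r["conf"],2)) for r in place_of(c,n)][:2])
        except Exception as e:print(n,e)
E
```

```text
pics
{'time_s': 0.0, 'joint_positions': array([-8.62023817e+01,  3.02795392e+01,  8.21576005e+01, -1.60790712e-03,
        6.76878215e+01, -1.02276873e+01]), 'qvel': array([-0.1032056 ,  0.06728669, -0.05157487, -0.05345434, -0.01795212,
       -0.02381996]), 'tau': array([ 2.37195854e-03, -4.40039170e+01, -1.76592010e+01,  6.33570878e-02,
        5.81863336e-02, -1.62264178e-04]), 'position': array([ 0.15143961, -0.60566174,  0.24355869]), 'tcp_rot': array([[ 9.70186225e-01,  2.42360599e-01, -1.70356783e-04],
       [ 2.42360389e-01, -9.70183855e-01,  2.17447226e-03],
       [ 3.61729000e-04, -2.15093077e-03, -9.99997621e-01]]), 'force': array([-0.02775025, -0.09281696, -0.77935074]), 'moment': array([-0.01196438, -0.03165676, -0.04477057]), 'grasp_force': 0.0, 'opening': 1.0030457932146104}
side [[514.292384918971, 0.0, 277.8824672224964], [0.0, 514.292384918971, 211.8345325725374], [0.0, 0.0, 1.0]] [ 0.377 -1.251  0.68 ] [[0.988, -0.156, -0.02], [-0.073, -0.341, -0.937], [0.139, 0.927, -0.348]]
gauge [([0.4351, 0.1757, 0.0637], 0.49)]
pin_tip []
gauge_rest []
stop_block [([0.4496,
[... 357 characters left out ...]
 0.0, 270.11553174590534], [0.0, 451.9498297196851, 213.61632528880332], [0.0, 0.0, 1.0]] [0.405 0.053 1.183] [[-0.006, -1.0, 0.004], [-0.99, 0.006, -0.138], [0.138, -0.005, -0.99]]
gauge [([0.4344, 0.1793, 0.063], 0.92)]
pin_tip [([0.4135, 0.0825, 0.0618], 0.52)]
gauge_rest [([0.4316, 0.1816, 0.0021], 0.69)]
stop_block [([0.4448, -0.1034, -0.0062], 0.82), ([0.6514, 0.2922, 0.252], 0.45)]
guide_tube [([0.4554, -0.0582, 0.0948], 0.57)]
lens_stand [([0.7024, 0.3327, -0.0019], 0.55)]
lens [([0.6521, 0.2908, 0.2522], 0.8), ([0.4369, 0.1796, 0.0672], 0.57)]
paste_tub [([0.6221, -0.2137, -0.0053], 0.84)]
suction_cup [([0.5828, 0.0163, -0.0035], 0.83)]
tape_roll [([0.6081, -0.0835, -0.0007], 0.94)]
```

View pics/side0.png

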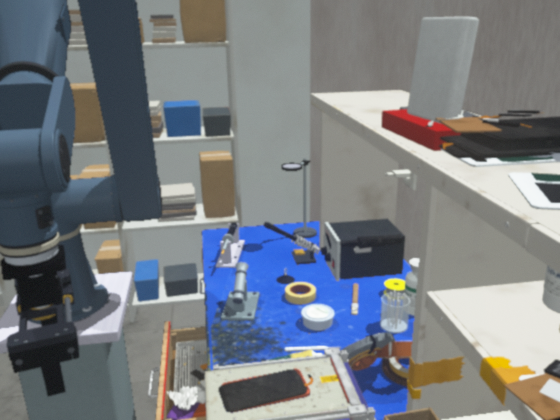

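View pics/top0.png

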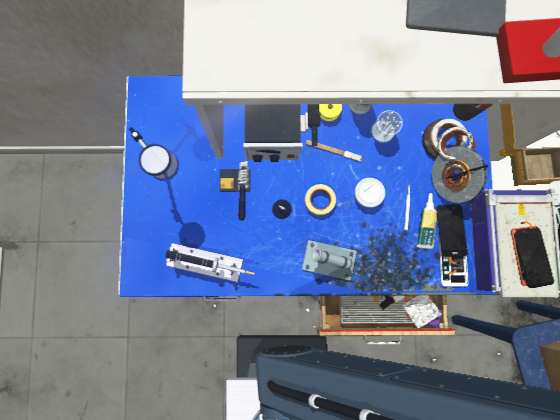

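```bash
cat >h.py <<'E'
from rig import *
import cv2,numpy as np
def proj(d,X):
    c=np.atleast_2d(X)@d["R"].T+d["t"];p=c@d["camera_matrix"].T;return p[:,:2]/p[:,2:]
E
python3 - <<'E'
from h import *
import pickle
C=np.zeros((600,800,3),np.uint8);S={}
for c in("side","top"):
    d=capture(c);S[c]=d;S[c,'m']={n:[(r["conf"],r["pixels"]) for r in trace(c,n)[:2]] for n in("gauge","stop_block","guide_tube","gauge_rest","lens")}
    for n,l in S[c,'m'].items():
        for cf,m in l:
            v=np.argwhere(m);print(c,n,round(cf,2),m.sum(),v.min(0),v.max(0))
    print([(np.round(r["at"],4).tolist(),round(r["conf"],2)) for n in("gauge","guide_tube","stop_block","lens") for r in place_of(c,n)[:1]])
pickle.dump(S,open("S.pkl","wb"))
def put(c,x0,x1,y0,y1,k,ox,oy):
    im=cv2.resize(S[c]["color"][y0:y1,x0:x1,::-1],None,fx=k,fy=k,interpolation=cv2.INTER_CUBIC)
    C[oy:oy+im.shape[0],ox:ox+im.shape[1]]=im
put("top",160,260,235,290,4.5 and 5,0,0);put("top",300,360,235,285,5,500,0)
put("side",210,255,218,272,5,0,290);put("side",215,270,258,320,5,240,290)
cv2.imwrite("pics/c1.png",C)
E
```

```text
side gauge 0.64 204 [223 222] [251 236]
side stop_block 0.61 1300 [262 221] [319 258]
side guide_tube 0.69 373 [262 232] [303 247]
side gauge_rest 0.68 500 [230 216] [266 242]
side lens 0.96 619 [158 281] [237 316]
[([0.4346, 0.1748, 0.0632], 0.65), ([0.4573, -0.0646, 0.0951], 0.97), ([0.4518, -0.1062, 0.0034], 0.91), ([0.6526, 0.2917, 0.2495], 0.75)]
top gauge 0.97 546 [250 166] [273 253]
top gauge 0.49 577 [184 305] [215 335]
top stop_block 0.97 1585 [240 302] [280 356]
top guide_tube 0.69 347 [248 312] [267 352]
top gauge_rest 0.55 1190 [243 168] [281 242]
top lens 0.73 1265 [128 130] [178 178]
[([0.4311, 0.1814, 0.0642], 0.64), ([0.4554, -0.0574, 0.0931], 0.73), ([0.4471, -0.1052, -0.0026], 0.61), ([0.6535, 0.2885, 0.2502], 0.89)]
```

View pics/c1.png

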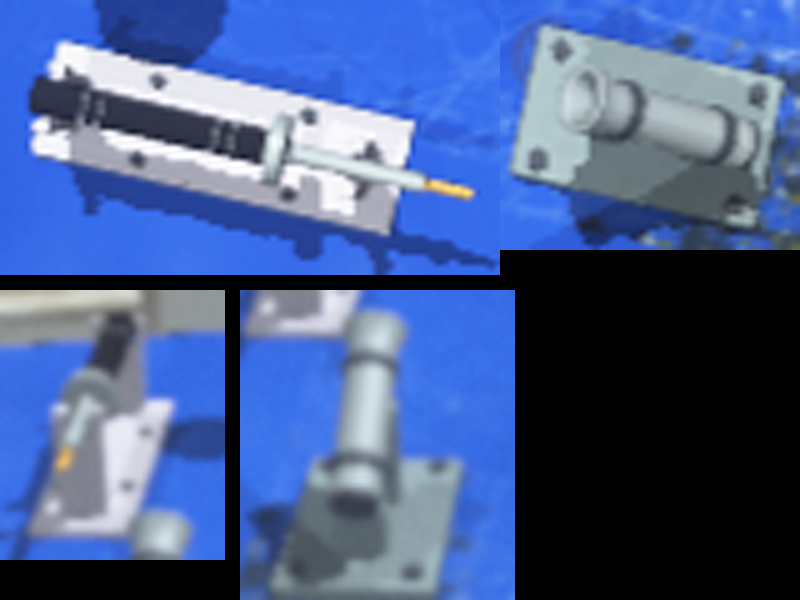

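```bash
python3 - <<'E'
from h import *
import pickle
from scipy.optimize import least_squares
S=pickle.load(open("S.pkl","rb"))
off={"tg":("top",160,235,0,0),"tb":("top",300,235,500,0),"sg":("side",210,218,0,290),"sb":("side",215,258,240,290)}
def px(k,u,v):
    c,x0,y0,ox,oy=off[k];return c,np.array([(u-ox+.5)/5-.5+x0,(v-oy+.5)/5-.5+y0])
def fit(P,x0,names):
    def world(p,X):
        c,s=np.cos(p[3]),np.sin(p[3]);X=np.array(X,float);return np.array([c*X[0]-s*X[1],s*X[0]+c*X[1],X[2]])+p[:3]
    f=lambda p:np.concatenate([proj(S[px(*m)[0]],world(p,X))[0]-px(*m)[1] for m,X in P])
    r=least_squares(f,x0,loss="soft_l1");print(names,r.x.round(4),np.degrees(r.x[3]).round(2));print(f(r.x).reshape(-1,2).round(1).tolist())
fit([(("tg",474,193),(.095,0,0)),(("tg",424,184),(.07,0,0)),(("tg",277,148),(-.004,0,0)),(("tg",31,95),(-.128,0,0.004)),
 (("sg",64,464),(.095,0,0)),(("sg",90,388),(-.004,0,0)),(("sg",121,322),(-.128,0,0.004)),(("sg",71,442),(.07,0,0))],[.43,.18,.065,-1.8],"gauge")
B=[(("tb",540,25),(-.065,.04,.01)),(("tb",783,78),(.065,.04,.01)),(("tb",758,230),(.065,-.04,.01)),(("tb",512,178),(-.065,-.04,.01)),
 (("sb",312,458),(-.065,-.04,.01)),(("sb",463,460),(-.065,.04,.01))]
fit(B,[.45,-.1,0,-1.8],"plate")
T=[(("tb",584,98),(-.045,0,.095)),(("tb",742,143),(.0416,0,.045)),(("sb",378,325),(-.045,0,.095)),(("sb",355,503),(.0416,0,.045))]
fit(T,[.45,-.1,0,-1.8],"tube")
fit(B+T,[.45,-.1,0,-1.8],"both")
a=np.array([[62,40],[413,122],[392,235],[33,155]],float)
d=S["top"]
def bp(u,v,z):
    p=px("tg",u,v)[1];r=d["R"].T@np.linalg.inv(d["camera_matrix"])@[*p,1];c=-d["R"].T@d["t"];return c+r*(z-c[2])/r[2]
w=[bp(*q,.008) for q in a];print("rest",np.round(w,4).tolist(),[np.degrees(np.arctan2(*(e[1::-1]))).round(2) for e in(w[1]-w[0],w[2]-w[3])],np.linalg.norm(w[1]-w[0]),np.mean(w,0))
E
```

```text
gauge [ 0.4358  0.1792  0.0683 -1.7936] -102.77
[[0.1, -0.4], [0.1, -0.8], [0.0, -0.2], [-0.3, -0.6], [-0.7, -0.2], [-0.4, 1.2], [-0.6, -2.0], [-0.7, 0.6]]
plate [ 0.4475 -0.1053 -0.0023 -1.7914] -102.64
[[0.2, -0.2], [0.6, -0.2], [-0.2, -0.2], [-0.5, -0.6], [-0.6, 0.1], [-0.8, 0.1]]
tube [ 4.4830e-01 -1.0670e-01  3.0000e-04 -1.8121e+00] -103.83
[[0.0, -0.5], [0.0, -0.4], [-0.6, 0.7], [-0.4, -0.5]]
both [ 4.4780e-01 -1.0590e-01 -1.2000e-03 -1.7956e+00] -102.88
[[0.5, -0.5], [0.9, -0.2], [-0.0, -0.2], [-0.3, -0.8], [-0.3, -0.2], [-0.6, -0.2], [-0.5, 0.0], [-0.3, -0.5], [-1.1, 1.1], [-0.3, -0.1]]
rest [[0.4945, 0.3025, 0.008], [0.4509, 0.12, 0.008], [0.3931, 0.1307, 0.008], [0.4352, 0.316, 0.008]] [np.float64(-103.43), np.float64(-102.77)] 0.1875596670729599 [0.44341148 0.21728981 0.008     ]
```

```bash
python3 -m jog '0 0 -50 0 0 0 87; 0 0 -50 0 0 0 87; 0 0 -50 0 0 0 87; 45 -28 0 0 0 0 87; 45 -28 0 0 0 0 87; 45 -28 0 0 0 0 87; 45 -28 0 0 0 0 87; 45 -28 0 0 0 0 87; 45 -28 0 0 0 0 87; 45 -28 0 0 0 0 87; 45 -28 0 0 0 0 87'
```

```text
time_s: 3.48
position: [0.4475, -0.3004, 0.3948]
tcp_rot: [[0.97, 0.242, 0.0], [0.242, -0.97, -0.0], [0.0, 0.001, -1.0]]
force: [0.1, -0.6, -0.3]
opening: 0.995
grasp_force: 0.0
```

```bash
python3 -m jog '13 -52 0 0 0 0 87; 13 -52 0 0 0 0 87; 13 -52 0 0 0 0 87; 13 -52 0 0 0 0 87; 13 -52 0 0 0 0 87; 13 -52 0 0 0 0 87; 13 -52 0 0 0 0 87; 13 -52 0 0 0 0 87; 13 -52 0 0 0 0 87; 13 -52 0 0 0 0 87' && python3 -m jog '0 0 0 0 0 -0.157 87; 0 0 0 0 0 -0.157 87; 0 0 0 0 0 -0.157 87; 0 0 0 0 0 -0.157 87; 0 0 0 0 0 -0.157 87; 0 0 0 0 0 -0.157 87; 0 0 0 0 0 -0.158 87; 0 0 60 0 0 0 87; 0 0 60 0 0 0 87; 0 0 60 0 0 0 87; 0 0 20 0 0 0 87; 0 0 0 0 0 0 87'
```

```text
time_s: 4.72
position: [0.4463, 0.236, 0.3948]
tcp_rot: [[0.97, 0.242, 0.001], [0.242, -0.97, -0.0], [0.001, 0.0, -1.0]]
force: [0.9, -0.4, -0.0]
opening: 0.996
grasp_force: 0.0
time_s: 6.22
position: [0.4455, 0.2339, 0.193]
tcp_rot: [[0.224, 0.975, -0.004], [0.975, -0.224, -0.001], [-0.002, -0.004, -1.0]]
force: [-0.4, -0.1, 0.1]
opening: 0.998
grasp_force: 0.0
```

```bash
python3 - <<'E'
from h import *
s=read_state();R=s["tcp_rot"];print(s["position"],s["joint_positions"].round(1))
u=np.array([np.cos(np.radians(-103)),np.sin(np.radians(-103)),0])
g=np.array([.4355,.179,.065])-.06*u; tcp=g+[0,0,.003]
print("target tcp",tcp,"tool delta mm",((tcp-s["position"])@R*1000).round(1),"yaw",np.degrees(np.arctan2(R[1,0],R[0,0])))
E
```

```text
[0.44551369 0.23391157 0.19304532] [ 15.   25.3 102.3   0.   52.7  27.9]
target tcp [0.44899706 0.2374622  0.068     ] tool delta mm [  4.5   3.1 125. ] yaw 77.04734294124123
```

```bash
python3 -m jog '4 3 45 0 0 0 87; 0 0 40 0 0 0 87; 0 0 25 0 0 0 87; 0 0 15 0 0 0 87; 0 0 0 0 0 0 60; 0 0 0 0 0 0 40; 0 0 0 0 0 0 30' && python3 - <<'E'
from h import *
C=np.zeros((500,800,3),np.uint8)
for i,(c,x0,x1,y0,y1) in enumerate([("top",130,270,215,305),("side",190,270,190,280)]):
    d=capture(c);im=cv2.resize(d["color"][y0:y1,x0:x1,::-1],None,fx=4 if i else 3,fy=4 if i else 3,interpolation=cv2.INTER_CUBIC);C[:im.shape[0],i*430:i*430+im.shape[1]]=im
cv2.imwrite("pics/g1.png",C)
E
```

```text
time_s: 7.1
position: [0.4512, 0.2377, 0.0707]
tcp_rot: [[0.224, 0.975, 0.002], [0.975, -0.224, 0.001], [0.001, 0.002, -1.0]]
force: [0.9, -0.2, 0.2]
opening: 0.742
grasp_force: 0.0
```

View pics/g1.png

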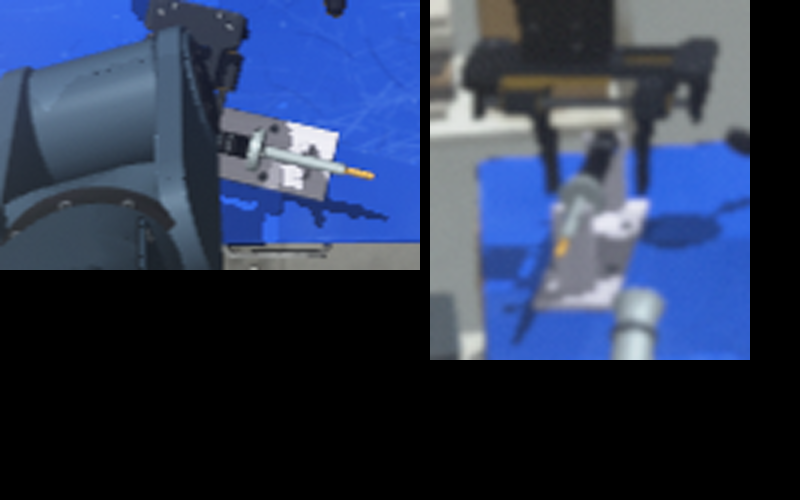

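Fingers straddle the handle centrally (side crop: fingers at columns 550 and 643, handle at 598). Close.

```bash
python3 -m jog '0 0 2 0 0 0 30; 0 0 0 0 0 0 24; 0 0 0 0 0 0 10; 0 0 0 0 0 0 10; 0 0 0 0 0 0 10; 0 0 0 0 0 0 10'
```

```text
time_s: 7.95
position: [0.4503, 0.2374, 0.0675]
tcp_rot: [[0.224, 0.975, -0.0], [0.975, -0.224, -0.0], [-0.0, -0.0, -1.0]]
force: [0.1, -0.5, -1.1]
opening: 0.202
grasp_force: 29.9
```

```bash
python3 -m jog '0 0 -15 0 0 0 10; 0 0 -35 0 0 0 10; 0 0 -35 0 0 0 10; 0 0 -45 0 0 0 10; 0 0 -10 0 0.13 0 10; 0 0 0 0 0.13 0 10; 0 0 0 0 0.13 0 10; 0 0 0 0 0.134 0 10; 0 0 0 0 0 0 10'
cat >>h.py <<'E'
M=np.array([.458,-.062,.095]);U=np.array([np.cos(np.radians(-103)),np.sin(np.radians(-103)),0]);A=.866*U-np.array([0,0,.5])
OFF=np.array([-.0602,0,.0025]) # gauge origin in tool
def goto(dist):
    "tool delta (mm) to bring gauge origin to M-dist*A"
    s=read_state();R=s["tcp_rot"];o=s["position"]+R@OFF
    print("pos",s["position"].round(4),"force",s["force"].round(1),"gx",(-R[:,0]).round(4),"A",A.round(4),"j",s["joint_positions"].round(0))
    print("axial",((o-M)@A*1000).round(1),"delta",((M-dist*A-o)@R*1000).round(1))
E
python3 -c "
from h import *
goto(.12)"
```

```text
time_s: 9.07
position: [0.4499, 0.236, 0.2075]
tcp_rot: [[0.198, 0.974, 0.112], [0.843, -0.228, 0.486], [0.499, -0.002, -0.867]]
force: [0.2, -0.8, -1.3]
opening: 0.199
grasp_force: 29.9
pos [0.4499 0.236  0.2075] force [ 0.2 -0.8 -1.3] gx [-0.1984 -0.8435 -0.4992] A [-0.1948 -0.8438 -0.5   ] j [ -2.  23. 114.  43.  46. -20.]
axial -245.9 delta [-125.7   75.6  -49.2]
```

```bash
python3 -m jog '0 0 -49 0 0 0 10; -40 25 0 0 0 0 10; -40 25 0 0 0 0 10; -46 26 0 0 0 0 10; 0 0 0 0 0 0 10; 0 0 0 0 0 0 10' && python3 - <<'E'
from h import *
goto(.12)
C=np.zeros((600,800,3),np.uint8)
for i,(c,x0,x1,y0,y1) in enumerate([("top",240,360,220,300),("side",200,280,210,330)]):
    d=capture(c);im=cv2.resize(d["color"][y0:y1,x0:x1,::-1],None,fx=4,fy=4,interpolation=cv2.INTER_CUBIC);C[:im.shape[0],i*480:i*480+im.shape[1]]=im
    print([(n,np.round(r["at"],4).tolist(),round(r["conf"],2)) for n in("pin_tip","guide_tube","gauge") for r in place_of(c,n)[:1]])
    s=read_state();R=s["tcp_rot"];o=s["position"]+R@OFF;print("pred",(o-.095*R[:,0]).round(4),proj(d,o-.095*R[:,0]),"mouth",proj(d,M))
cv2.imwrite("pics/p1.png",C)
E
```

```text
time_s: 9.82
position: [0.4943, 0.0909, 0.1873]
tcp_rot: [[0.194, 0.975, 0.111], [0.844, -0.223, 0.487], [0.5, -0.001, -0.866]]
force: [-0.2, 0.4, -2.1]
opening: 0.199
grasp_force: 29.9
pos [0.4943 0.0909 0.1873] force [-0.2  0.4 -2.1] gx [-0.1937 -0.8444 -0.4995] A [-0.1948 -0.8438 -0.5   ] j [-20.  27. 110.  38.  54. -33.]
axial -122.0 delta [-2.  -1.1 -1.1]
[]
pred [ 0.4644 -0.0384  0.1078] [[306.55467584 251.22894101]] mouth [[315.99516693 254.15370834]]
[('guide_tube', [0.4588, -0.0635, 0.0944], 0.78), ('gauge', [0.4808, 0.0394, 0.1543], 0.69)]
pred [ 0.4647 -0.039   0.1075] [[242.71728117 256.86110597]] mouth [[241.16967233 265.29132733]]
```

View pics/p1.png

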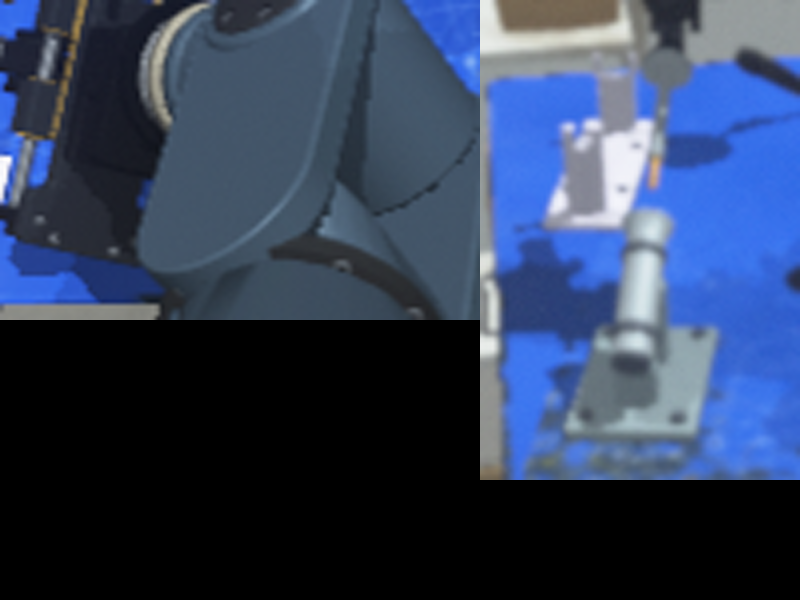

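```bash
python3 - <<'E'
from h import *
d=capture("side");im=d["color"].astype(float)
s=read_state();R=s["tcp_rot"];o=s["position"]+R@OFF
def rows(name):
    m=trace("side",name)[0]["pixels"];out=[]
    for r in np.unique(np.argwhere(m)[:,0]):
        c=np.flatnonzero(m[r]);out.append((int(r),c.mean().round(1),len(c)))
    return out
for n in("guide_tube","gauge"):print(n,rows(n))
# subpixel: non-blueness profile
sat=np.clip((190-(im[:,:,2]-im[:,:,0]))/190,0,1)
for r in list(range(236,258,2)):
    seg=(im[r,236:254,2]-im[r,236:254,0]).astype(int);print(r,seg.tolist())
print("pred gauge line",proj(d,[o-t*R[:,0] for t in(0,.035,.07,.095)]).round(2).tolist())
print("pred tube",proj(d,[M+t*A for t in(0,.02,.05,.1)]).round(2).tolist())
E
```

```text
guide_tube [(262, np.float64(241.0), 7), (263, np.float64(241.0), 11), (264, np.float64(241.0), 11), (265, np.float64(241.0), 13), (266, np.float64(241.0), 13), (267, np.float64(241.0), 11), (268, np.float64(241.0), 11), (269, np.float64(243.5), 2), (273, np.float64(239.0), 5), (274, np.float64(239.5), 8), (275, np.float64(240.0), 9), (276, np.float64(240.0), 9), (277, np.float64(240.0), 9), (278, np.float64(240.0), 9), (279, np.float64(240.0), 9), (280, np.float64(240.0), 9), (281, np.float64(239.5), 10), (282, np.float64(239.5), 10), (283, np.float64(239.5), 10), (284, np.float64(239.5), 10), (285, np.float64(239.5), 10), (286, np.float64(238.5), 10), (287, np.float64(238.5), 10), (288, np.float64(238.5), 10), (289, np.float64(239.0), 9), (292, np.float64(236.5), 4), (293, np.float64(237.5), 8), (294, np.float64(237.0), 9), (295, np.float64(237.5), 10), (296, np.float64(237.5), 10), (297, np.float64(237.0), 11), (298, np.float64(237.0), 11), (299, np.float64(237.0), 11), (300, np.float64(237.5), 10), (301, np.float64(237.0), 9), (302, np.float64(237.5), 6)]
gauge [(200, np.float64(
[... 1961 characters left out ...]
114, 114, 114, 116, 114]
246 [11, 14, 20, 19, 17, 13, 20, 22, 24, 28, 49, 84, 100, 105, 107, 106, 104, 104]
248 [9, 9, 10, 10, 12, 22, 17, 7, 13, 31, 63, 96, 107, 106, 105, 106, 106, 105]
250 [9, 8, 8, 9, 16, 49, 35, -43, -46, 23, 83, 106, 107, 108, 108, 105, 108, 109]
252 [8, 8, 9, 14, 46, 98, 46, -52, -22, 89, 153, 165, 164, 162, 162, 163, 164, 168]
254 [8, 9, 12, 30, 84, 117, 21, -72, -7, 114, 172, 178, 179, 178, 179, 179, 179, 178]
256 [15, 12, 20, 71, 135, 124, 18, -42, 37, 136, 176, 180, 180, 180, 178, 178, 178, 178]
pred gauge line [[245.98, 227.98], [244.82, 238.35], [243.62, 249.06], [242.73, 256.92]]
pred tube [[241.17, 265.29], [240.41, 271.89], [239.25, 282.03], [237.22, 299.61]]
```

```bash
python3 -m jog '-10 -1 -1 0 0 0 10; -12 0 0 0 0 0 10; -12 0 0 0 0 0 10; -12 0 0 0 0 0 10; -12 0 0 0 0 0 10; 0 0 0 0 0 0 10; 0 0 0 0 0 0 10' && python3 -c "
from h import *
goto(.03)"
```

```text
time_s: 11.25
position: [0.4821, 0.0411, 0.1588]
tcp_rot: [[0.194, 0.975, 0.112], [0.844, -0.224, 0.488], [0.501, -0.0, -0.866]]
force: [-0.2, 0.5, -1.9]
opening: 0.201
grasp_force: 29.9
pos [0.4821 0.0411 0.1588] force [-0.2  0.5 -1.9] gx [-0.1943 -0.8435 -0.5007] A [-0.1948 -0.8438 -0.5   ] j [-26.  30. 112.  38.  52. -41.]
axial -63.4 delta [-33.4  -0.4  -0.2]
```

```bash
python3 -m jog '-10 0 0 0 0 0 10; -10 0 0 0 0 0 10; -10 0 0 0 0 0 10; -8 0 0 0 0 0 10; 0 0 0 0 0 0 10; 0 0 0 0 0 0 10' && python3 -c "
from h import *
goto(.0)"
```

```text
time_s: 12.0
position: [0.4748, 0.009, 0.1398]
tcp_rot: [[0.194, 0.975, 0.112], [0.844, -0.224, 0.488], [0.501, -0.0, -0.866]]
force: [-0.4, -0.3, -1.9]
opening: 0.204
grasp_force: 29.9
pos [0.4748 0.009  0.1398] force [-0.4 -0.3 -1.9] gx [-0.1943 -0.8436 -0.5006] A [-0.1948 -0.8438 -0.5   ] j [-30.  32. 112.  38.  52. -45.]
axial -25.4 delta [-25.4  -0.4  -0.3]
```

Still free of side load. Continue, in smaller steps with force readings.

```bash
python3 -m jog '-4 0 0 0 0 0 10; -4 0 0 0 0 0 10; -4 0 0 0 0 0 10; 0 0 0 0 0 0 10' && python3 -m jog '-3 0 0 0 0 0 10; -3 0 0 0 0 0 10; 0 0 0 0 0 0 10' && python3 -c "
from h import *
goto(.0)"
```

```text
time_s: 12.5
position: [0.4725, -0.0013, 0.1337]
tcp_rot: [[0.194, 0.974, 0.112], [0.844, -0.224, 0.488], [0.501, -0.0, -0.866]]
force: [1.3, 1.2, -0.9]
opening: 0.201
grasp_force: 29.9
time_s: 12.88
position: [0.4713, -0.0064, 0.1306]
tcp_rot: [[0.194, 0.975, 0.112], [0.844, -0.224, 0.487], [0.5, -0.0, -0.866]]
force: [0.6, 1.1, -1.7]
opening: 0.207
grasp_force: 29.9
pos [ 0.4713 -0.0064  0.1306] force [ 0.6  1.1 -1.7] gx [-0.1943 -0.8438 -0.5002] A [-0.1948 -0.8438 -0.5   ] j [-32.  33. 112.  37.  51. -47.]
axial -7.1 delta [-7.1 -0.5 -0.2]
```

```bash
for i in 1; do python3 -m jog '-2 0 0 0 0 0 10; 0 0 0 0 0 0 10'; python3 -m jog '-1.5 0 0 0 0 0 10; 0 0 0 0 0 0 10'; python3 -m jog '-1 0 0 0 0 0 10; 0 0 0 0 0 0 10'; python3 -m jog '-1 0 0 0 0 0 10; 0 0 0 0 0 0 10'; done | grep -E "pos|force:"; python3 -c "
from h import *
goto(.0)"
```

```text
position: [0.4709, -0.008, 0.1297]
force: [-0.1, 1.6, -1.3]
grasp_force: 29.9
position: [0.4706, -0.0093, 0.129]
force: [-0.3, 0.8, -0.4]
grasp_force: 29.9
position: [0.4704, -0.0101, 0.1285]
force: [0.5, 1.2, -0.4]
grasp_force: 29.9
position: [0.4702, -0.0109, 0.128]
force: [-0.3, 0.8, -0.6]
grasp_force: 29.9
pos [ 0.4702 -0.0109  0.128 ] force [-0.3  0.8 -0.6] gx [-0.1941 -0.8438 -0.5003] A [-0.1948 -0.8438 -0.5   ] j [-33.  34. 112.  37.  51. -48.]
axial -1.8 delta [-1.8 -0.5 -0.2]
```

```bash
{ python3 -m jog '-1 0 0 0 0 0 10; 0 0 0 0 0 0 10'; python3 -m jog '-1 0 0 0 0 0 10; 0 0 0 0 0 0 10';python3 -m jog '-1 0 0 0 0 0 10; 0 0 0 0 0 0 10'; } | grep -E "pos|^force:"; python3 -c "
from h import *
goto(.0)"
```

```text
position: [0.47, -0.0114, 0.1276]
force: [0.2, 3.6, -0.3]
position: [0.4699, -0.0115, 0.1276]
force: [1.6, 5.5, 3.5]
position: [0.4699, -0.0115, 0.1275]
force: [3.0, 8.1, 5.3]
pos [ 0.4699 -0.0115  0.1275] force [3.  8.1 5.3] gx [-0.1942 -0.8412 -0.5047] A [-0.1948 -0.8438 -0.5   ] j [-33.  34. 113.  37.  51. -48.]
axial -1.0 delta [-1.  -0.2 -0.6]
```

```bash
{ python3 -m jog '-1 0 0 0 0 0 10; 0 0 0 0 0 0 10'; python3 -m jog '-1 0 0 0 0 0 10; 0 0 0 0 0 0 10; 0 0 0 0 0 0 10; 0 0 0 0 0 0 10'; } | grep -E "pos|^force:"; python3 - <<'E'
from h import *
goto(.0)
d=capture("side");im=cv2.resize(d["color"][210:320,200:290,::-1],None,fx=5,fy=5,interpolation=cv2.INTER_CUBIC);cv2.imwrite("pics/i1.png",im)
E
```

```text
position: [0.4698, -0.0115, 0.1275]
force: [5.1, 10.2, 6.6]
position: [0.4696, -0.0116, 0.1274]
force: [5.1, 13.9, 8.1]
pos [ 0.4696 -0.0116  0.1274] force [ 5.1 13.9  8.1] gx [-0.1944 -0.8391 -0.5081] A [-0.1948 -0.8438 -0.5   ] j [-33.  34. 113.  38.  52. -48.]
axial -0.8 delta [-0.8  0.  -0.9]
```

View pics/i1.png

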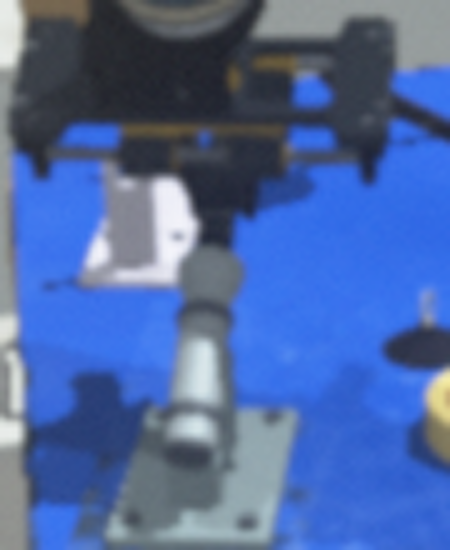

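Collar is flush on the flare (crop 212,255) with a steady ~17 N stall. Draw straight out.

```bash
python3 -m jog '5 0 0 0 0 0 10; 8 0 0 0 0 0 10; 12 0 0 0 0 0 10; 15 0 0 0 0 0 10; 20 0 0 0 0 0 10; 20 0 0 0 0 0 10; 20 0 0 0 0 0 10; 20 0 0 0 0 0 10; 20 0 0 0 0 0 10; 0 0 0 0 0 0 10; 0 0 0 0 0 0 10' && python3 -c "
from h import *
goto(.12)
print([r for c in('side',) for _ in [capture(c)] for r in place_of(c,'pin_tip')[:1]])"
```

```text
time_s: 16.8
position: [0.4961, 0.1031, 0.1954]
tcp_rot: [[0.194, 0.975, 0.112], [0.844, -0.223, 0.487], [0.5, -0.0, -0.866]]
force: [0.8, -0.0, -0.8]
opening: 0.201
grasp_force: 30.0
pos [0.4961 0.1031 0.1954] force [ 0.8 -0.  -0.8] gx [-0.1936 -0.8442 -0.4999] A [-0.1948 -0.8438 -0.5   ] j [-18.  26. 109.  38.  54. -31.]
axial -136.7 delta [-16.7  -0.1  -0.2]
[]
```

```bash
python3 -m jog '15 0 -26 0 0 0 10; 0 0 0 0 -0.131 0 10; 0 0 0 0 -0.131 0 10; 0 0 0 0 -0.131 0 10; 0 0 0 0 -0.131 0 10; 0 0 0 0 0 0 10' && python3 -m jog '0 0 0 0 0 -0.15 10; 0 0 0 0 0 -0.15 10; 0 0 0 0 0 -0.15 10; 0 0 0 0 0 -0.15 10; 0 0 0 0 0 -0.15 10; 0 0 0 0 0 -0.15 10; 0 0 0 0 0 -0.15 10; 0 0 0 0 0 -0.15 10; 0 0 0 0 0 -0.15 10; 0 0 0 0 0 -0.15 10; 0 0 0 0 0 -0.15 10; 0 0 0 0 0 -0.15 10' && python3 - <<'E'
from h import *
s=read_state();R=s["tcp_rot"];print(s["joint_positions"].round(0),((np.array([.42,.2915,.1925])-s["position"])@R*1000).round(1))
E
```

```text
time_s: 17.65
position: [0.4964, 0.1042, 0.2252]
tcp_rot: [[0.221, 0.975, -0.0], [0.975, -0.221, 0.001], [0.001, -0.001, -1.0]]
force: [0.0, -0.1, -1.1]
opening: 0.2
grasp_force: 30.0
time_s: 19.15
position: [0.4957, 0.102, 0.2249]
tcp_rot: [[-1.0, -0.006, -0.002], [-0.006, 1.0, 0.003], [0.002, 0.003, -1.0]]
force: [-0.1, 0.6, -0.6]
opening: 0.208
grasp_force: 30.0
[ -1.  23. 100.   0.  57. -92.] [ 74.5 189.9  33. ]
```

```bash
python3 -m jog '25 30 0 0 0 0 10; 25 40 0 0 0 0 10; 24 40 0 0 0 0 10; 0 40 11 0 0 0 10; 0 40 11 0 0 0 10; 0 0 11 0 0 0 10; 0 0 0 0 0 0 10; 0 0 0 0 0 0 10' && python3 - <<'E'
from h import *
C=np.zeros((400,800,3),np.uint8)
s=read_state();R=s["tcp_rot"];o=s["position"]+R@OFF;print(s["position"],R[:,0])
for i,(c,x0,x1,y0,y1) in enumerate([("top",100,200,130,230),("side",240,340,140,240)]):
    d=capture(c);im=cv2.resize(d["color"][y0:y1,x0:x1,::-1],None,fx=4,fy=4,interpolation=cv2.INTER_CUBIC);C[:400,i*400:i*400+400]=im
    L=np.array([.6525,.2915,.25]);print(c,[(n,np.round(r["at"],4).tolist(),round(r["conf"],2)) for n in("pin_tip","lens","gauge") for r in place_of(c,n)[:1]],"collar,70,tip-12",proj(d,[o,o-.07*R[:,0],o-.083*R[:,0],L]).round(1).tolist())
cv2.imwrite("pics/l1.png",C)
E
```

```text
time_s: 20.15
position: [0.422, 0.2914, 0.1925]
tcp_rot: [[-1.0, -0.001, -0.001], [-0.001, 1.0, 0.0], [0.001, 0.0, -1.0]]
force: [0.3, 0.3, -1.1]
opening: 0.201
grasp_force: 30.0
[0.42195593 0.29144013 0.19250452] [-0.99999879 -0.00118273  0.00100566]
top [('lens', [0.6527, 0.291, 0.2501], 0.58), ('gauge', [0.4842, 0.2951, 0.1895], 0.7)] collar,70,tip-12 [[159.4, 242.0], [160.2, 210.5], [160.4, 204.7], [154.9, 159.4]]
side [('lens', [0.6534, 0.2965, 0.252], 0.55), ('gauge', [0.4817, 0.2878, 0.1919], 0.67)] collar,70,tip-12 [[237.4, 188.2], [259.5, 186.7], [263.6, 186.4], [290.6, 166.4]]
```

View pics/l1.png

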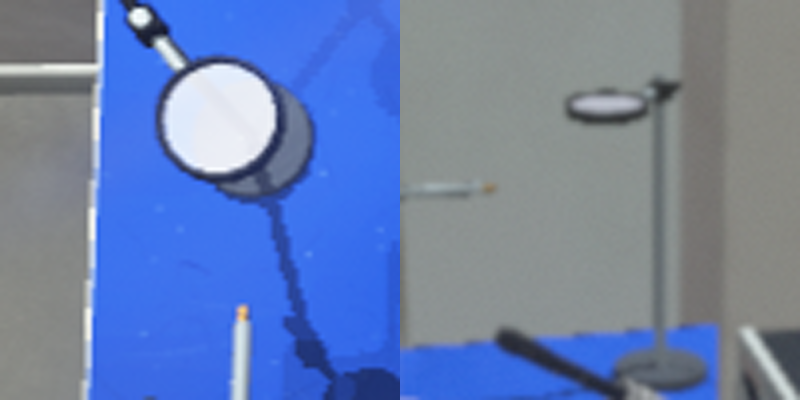

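```bash
python3 -m jog '-20 0 0 0 0 0 10; -25 0 0 0 0 0 10; -25 0 0 0 0 0 10; -20 0 0 0 0 0 10; 0 0 0 0 0 0 10; 0 0 0 0 0 0 10; 0 0 0 0 0 0 10' && python3 - <<'E'
from h import *
C=np.zeros((400,800,3),np.uint8)
for i,(c,x0,x1,y0,y1) in enumerate([("top",100,200,130,230),("side",240,340,140,240)]):
    d=capture(c);C[:,i*400:i*400+400]=cv2.resize(d["color"][y0:y1,x0:x1,::-1],None,fx=4,fy=4,interpolation=cv2.INTER_CUBIC)
print(proj(d,[[.6525,.2915,.19]]))
cv2.imwrite("pics/l2.png",C)
E
```

```text
time_s: 21.42
position: [0.5105, 0.2931, 0.1925]
tcp_rot: [[-1.0, -0.004, -0.001], [-0.004, 1.0, -0.0], [0.001, -0.0, -1.0]]
force: [0.3, -0.1, -1.3]
opening: 0.202
grasp_force: 30.0
[[290.76656708 184.58924667]]
```

View pics/l2.png

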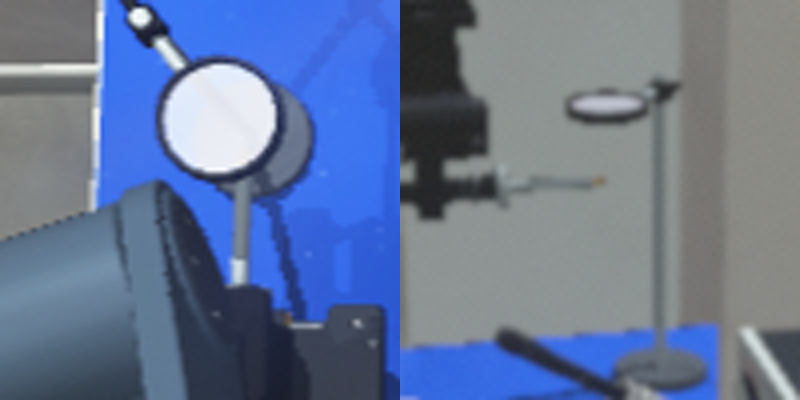

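The side view shows the tip at crop (602,182), directly below the lens centre (607,105) and clear of everything. The top view shows the rod running under the lens. The pose is correct, so I'm handing in.

```bash
python3 -c "
from rig import *
print(hand_in())"
```

```text
the job is handed in; nothing more can be done
None
```

I handed the job in at about 21.5 s of the 50 s allowed, with no verdict returned: the collar seated on the tube's mouth at about 17 N, I drew the gauge straight out with its pin about 13–15 mm in, and it is now held level with the tip about 60 mm under the middle of the lens.

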